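# Free the glazed door in front of a cast and open it from its touch latch

### The job

Open the clear door of the bench cupboard that has the plaster cast behind it: first push the closed metal flask aside along the tray, without lifting it, until it is out of that door's swing. Then press the door gently at its free edge until the touch latch lets go and the spring sets it ajar, take the finger away, and push it wide open from behind its edge, about square to the front. No door may hit the flask, the other door stays shut, and the cast, bottles, tub and pot stay where they are.

Things in the scene. Friction and masses are not known exactly. Their poses are not given: they have to be found in the camera images.
- cupboard: Fixed grey bench cupboard, 320 wide (y), 130 deep (x), clear roof, two clear aluminium-framed doors with an 18 wide fixed post between, at the back of its steel tray (x -290 to 77, y -190 to 190; floor 10, rim 16 above bench). Origin: bench level, middle of the cupboard. x to its back, y to its left, z up; yaw within 0.12. Roof 180 above bench, shut doors' front at x = -73. Divider at y = 0: left compartment y > 0.
- door_left (a joint): Left door (y > 0), rad: 0 shut, positive opening to the robot, stop 1.75. Upright hinge at its outer (left) edge. 144 wide, 8 thick, 24 to 178 above bench, no handle. 4 to 5 N at the free edge press it in, 8 mm at most (-0.06); past 4 mm (-0.03) the catch lets go, and as the finger withdraws a spring sets it ajar at about 0.55 (free edge 75 mm out). It then swings under 1 N and stays where left.
- door_right (a joint): The same for the right door (y < 0), mirrored: hinge at its outer (right) edge, positive opening to the robot.
- door_left_press (a point): Point on the left door's front face 10 from its free edge, level with the catch: 138 above bench, 42 below the roof, 134 from the hinge axis. Moves with the door; its x axis points through the door to the inside, z up.
- door_right_press (a point): The same point on the right door.
- door_left_hinge (a point): On the left door's upright hinge axis, which runs along z in the plane of its inner face; 138 above bench.
- door_right_hinge (a point): The same for the right door.
- cast: Cream plaster dental cast, horseshoe arch with teeth, 66x68x29, loose, in one compartment (22 above bench, about 78 left or right of the cupboard's middle): it tells which door to open. Origin: centre of its underside.
- dropper: Small brown bottle, black cap, 40 across, 62 high, loose, in the other compartment. Origin: centre of its underside.
- flask_center (a point): Centre (34 above its underside) of the closed casting flask: grey metal block, bevelled corners, about 0.9 kg, 112 (own x) by 139 (own y) by 68 high, loose on the tray before the doors, in the way of both. Its long side (own y) lies within 0.2 rad of the cupboard's x axis, either way round. It slides at 4 to 8 N.
- tub: Bystander: open white plastic tub, 73 across, 63 high, on the bench right of the tray. Origin: centre of its underside.
- ink: Bystander: dark bottle with blue cap, 54 across, 96 high, on the bench right of the tray. Origin: centre of its underside.
- pot: Bystander: small pot with red lid, 41 across, 44 high, on the mat left of the tray. Origin: centre of its underside.

How it is judged:
By the outcome, as a careful person would: the job done as asked, in the order asked, and still so for the second after the job is handed in, with the robot touching nothing.
It also fails if it takes over 61 s, if anything falls off the work surface, if the arm or the gripper's body presses on something with over 40 N, if the wrist force passes 120 N, or if a joint passes its speed limit or range.

### The arm

A 6-joint arm with a two-finger parallel gripper is mounted at the origin on a cart in front of the work surface, level with it; the furniture and walls round the work are solid. World frame = base frame: x ahead of the robot, y to its left, z up, the work surface at z = 0. Lengths are in m, angles in rad, forces in N, time in s.
With the tool pointing down it reaches from about 0.275 to 1 m from the base axis. Payload 8.4 kg.
Tool frame: the origin (TCP) lies on the centre line of the jaws, within the pads' length; the fingertips stand ahead of it and the grasp point (between the pads) lies 3 mm ahead of it (tip_extent is the z of the fingertips in the tool frame, in m); z points along the fingers, y is the direction in which the jaws open and shut (so a half turn about z gives the same grasp; the last joint's range is limited). The gripper opens to 85 mm and grips with 20 to 120 N. Pads are 22 mm wide; open, the fingers measure 114 mm over their backs; the gripper's body (76 mm by 85 mm) begins 54 mm behind the grasp point. The pads swing forward as they close: fully open they stand 13 mm farther back than shut.
Start: joints at [1.142, 0.353, 1.633, -0, 1.155, -0.002], TCP at [0.259, 0.569, 0.253] pointing down, gripper open.
Joint ranges: [-2.63, 2.63], [-0.92, 2.1], [0.06, 2.66], [-1.3, 4.44], [0, 2.69], [-3.02, 3.02]. Speed limits (rad/s): [2.22, 2.22, 2.79, 3.14, 3.14, 3.14].

### API

Orientations are given as a unit quaternion [x, y, z, w].
In Python, from rig import sense, snapshot, camera_params, job_done, tip_extent gives the robot as it stands.
- The arm moves only by the tool jog_arm, never from a script. Its argument "steps" is text: rows parted by semicolons, each of 7 numbers parted by spaces: the shift along the tool's x, y, z in mm, then the turn, a rotation vector about the tool's x, y, z in rad, then the gripper command: -1 is shut, 1 is fully open, values between are in proportion. In form: tx ty tz ax ay az gripper; .... A call has exactly 10 rows; each row shifts and turns the commanded pose from where the row before left it, along the tool's axes as they then stand; what a row does not reach is not made up. A row lasts 1/12 s, in which the tool goes at most 41.7 mm and 7.16 degrees, less where a joint would pass 70% of its speed; a pose out of reach is approached as far as the arm can. A call with a gripper value outside its range is refused whole. The fingers move at their own pace and stop on an object; the grip force is fixed at half the most. Time passes only in rows, so rows that do not move let the fingers close, or fill a call up. It gives the time, the measured TCP pose, the force and the opening at its end, in the units of the state.
- sense(): the state, without advancing time (a new reading comes with each control period).
- snapshot(name): name is "scene" or "top"; returns (picture, depth): 400x640x3 uint8, blue, green, red; 400x640 float32, m along the optical axis (not along the pixel's ray), 0 where there is no reading.
- camera_params(name): a dict with "K" (3x3 intrinsics, pixels), "R" (3x3) and "t" (3): a world point X has camera coordinates R X + t. Camera axes: x right, y down, z forward; pixel columns grow to the right and rows downward; lengths in m; the calibration is good to about 2 mm. A picture is of the moment at which its call begins. camera_params takes no time and is no camera call.
- job_done(): hands the job in, once; it reports no verdict.
The state is a dict: "time_s": time; "joint_positions": joint angles; "qd": joint speeds; "joint_torque": joint torques, N m; "eef_pos": TCP position; "tcp_rot": TCP orientation; "wrist_force": force on the tool from outside, world axes, zero at the start; "torque": the same for the moment, N m; "opening": finger opening in m.
Only numpy, scipy, OpenCV 4.12 (cv2) and the standard library are available. Lean on these libraries where they do the work, as an engineer would, in place of code of your own. Each camera call takes 0.05 s, during which the arm holds its last target.

## Working session

There is one attempt and no reset: what is moved stays moved. The work goes in short steps, Python scripts to look and compute and a tool call to move; the robot and the scene stay as the last step left them, time stands still between calls to the robot, and variables do not carry over. Pictures are saved under pics/ and viewed, and the job is handed in when it is done.

Besides the shell and the picture viewer there is one more tool, called after "Call:" as name(argument=value, ...) on one line, values as JSON. jog_arm: Moves the arm, as the interface text tells. Its arguments: {"type":"object","properties":{"steps":{"type":"string"}},"required":["steps"]}

```bash
mkdir -p pics; ls; cat > h.py <<'E'
import numpy as np, cv2
from rig import sense, snapshot, camera_params, job_done, tip_extent
E
python3 - <<'E'
from h import *
print(sense(), tip_extent if not callable(tip_extent) else tip_extent())
for n in("scene","top"):
    im,d=snapshot(n); cv2.imwrite(f"pics/{n}0.png",im); np.save(f"pics/{n}0.npy",d); print(n,camera_params(n))
E
```

```text
pics
{'time_s': 0.0, 'joint_positions': array([ 1.14158694e+00,  3.53653140e-01,  1.63413042e+00, -2.82697194e-05,
        1.15521170e+00, -2.40643269e-03]), 'qd': array([ 1.13574183e-03,  5.80737974e-05,  6.84911858e-04,  5.01439034e-04,
        4.61019521e-04, -1.70521758e-03]), 'joint_torque': array([-2.02167204e-03, -6.05236244e+01, -3.42079496e+01, -1.57206414e-04,
        9.07876936e-03,  4.33827864e-06]), 'eef_pos': array([0.25855167, 0.56852168, 0.25256014]), 'tcp_rot': array([ 2.11779800e-01,  9.77317157e-01, -6.87805663e-04, -1.37547299e-04]), 'wrist_force': array([ 0.15226256,  0.29001008, -0.21522607]), 'torque': array([ 0.01167275, -0.01944878,  0.00729141]), 'opening': 0.08507842897661741} 0.022
scene {'K': array([[479.05605461,   0.        , 320.21017713],
       [  0.        , 479.05605461, 206.50310668],
       [  0.        ,   0.        ,   1.        ]]), 'R': array([[-0.0249248 , -0.99966873,  0.0064168 ],
       [-0.41752589,  0.00457762, -0.9086535 ],
       [ 0.90832312, -0.02532719, -0.41750168]]), 't': array([0.18997699, 0.33211442, 1.17388437])}
top {'K': array([[361.96275142,   0.        , 316.280727  ],
       [  0.        , 361.96275142, 198.83201525],
       [  0.        ,   0.        ,   1.        ]]), 'R': array([[ 0.22806964, -0.97357915, -0.01130845],
       [-0.89308389, -0.20455869, -0.40069553],
       [ 0.38779557,  0.10148588, -0.91614148]]), 't': array([0.00941275, 0.57391727, 1.12231375])}
```

View pics/scene0.png

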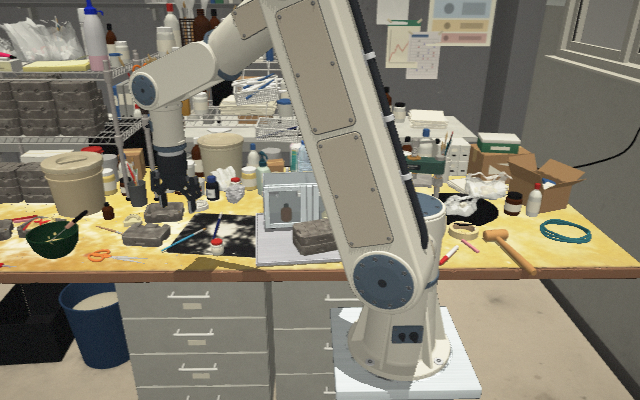

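View pics/top0.png

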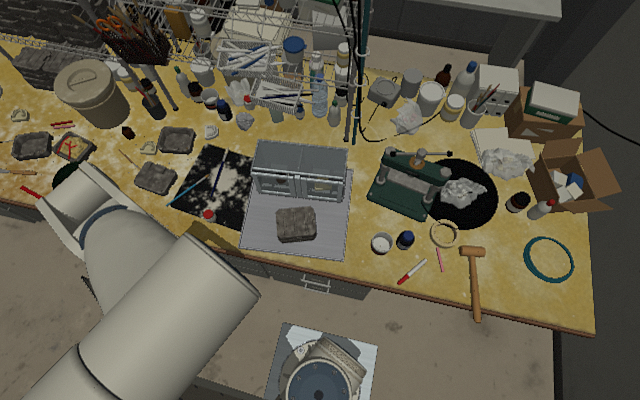

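The scene view shows the dropper behind the left door at about (287,212), with the arm hiding the right half. In the top view the cupboard is at about (250-347,140-200) and the flask at (297,224). I'll zoom in next.

```bash
python3 - <<'E'
import cv2
a=cv2.imread("pics/top0.png")[130:270,225:365]; cv2.imwrite("pics/topz.png",cv2.resize(a,None,fx=4.2,fy=4.2,interpolation=cv2.INTER_CUBIC))
a=cv2.imread("pics/scene0.png")[160:280,240:360]; cv2.imwrite("pics/scz.png",cv2.resize(a,None,fx=4.5,fy=4.5,interpolation=cv2.INTER_CUBIC))
E
```

```text
(no output)
```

View pics/topz.png

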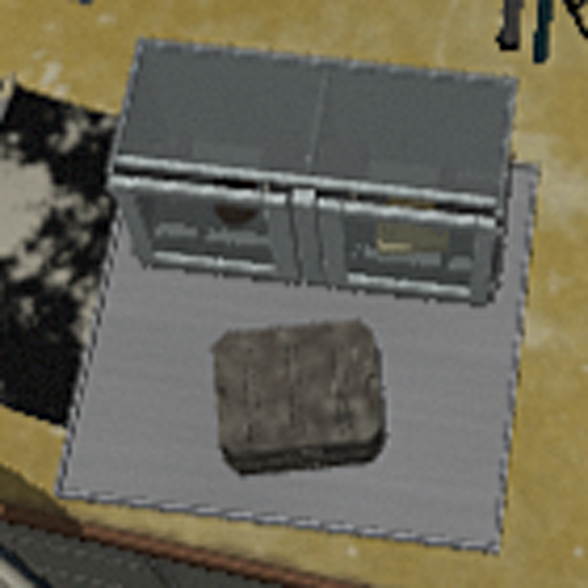

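View pics/scz.png

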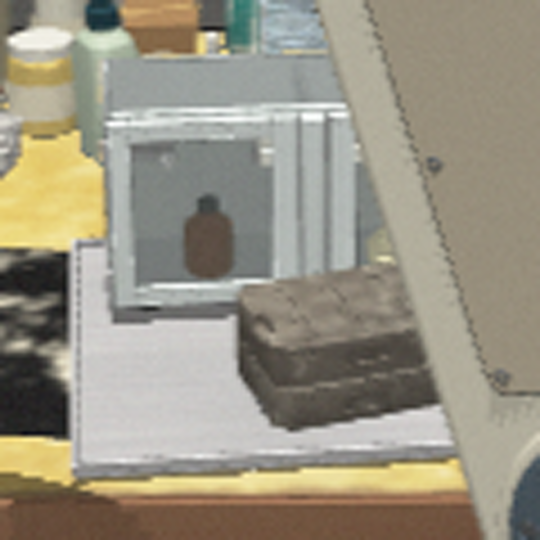

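The zoom shows the cast (cream) behind the right door at zoom (410,235) and the dropper behind the left door, so the right door opens and the flask goes left. Next I'll measure by casting pixels to points.

```bash
cat >> h.py <<'E'
def world(name,d):
    p=camera_params(name);K,R,t=p["K"],p["R"],p["t"]
    v,u=np.mgrid[0:400,0:640]
    c=np.stack([(u-K[0,2])/K[0,0]*d,(v-K[1,2])/K[1,1]*d,d],-1)
    return (c-t)@R
def ray(name,uv,z):
    p=camera_params(name);K,R,t=p["K"],p["R"],p["t"]
    o=-R.T@t; uv=np.atleast_2d(uv).astype(float)
    r=np.c_[(uv-[K[0,2],K[1,2]])/K[0,0],np.ones(len(uv))]@R
    return o+r*((z-o[2])/r[:,2])[:,None]
def proj(name,X):
    p=camera_params(name);c=np.atleast_2d(X)@p["R"].T+p["t"]
    return (c@p["K"].T)[:,:2]/c[:,2:]
E
python3 - <<'E'
from h import *
np.set_printoptions(precision=4,suppress=True)
z=lambda q:np.array(q)/4.2+[225-.38,130-.38]
d=np.load("pics/top0.npy");W=world("top",d)
print("tray",ray("top",z([(62,496),(497,549),(538,165)]),.016))
print("roof",ray("top",z([(138,42),(516,78),(118,163),(500,197)]),.180))
print("flask top",ray("top",z([(212,340),(365,318),(384,440),(222,462)]),.078))
H,x,y=W[...,2],W[...,0],W[...,1]
for nm,lo,hi,box in (("flask",.066,.09,(220,200,330,250)),("roof",.17,.19,(240,135,355,185)),("tray",.005,.02,(230,150,355,270))):
    u0,v0,u1,v1=box
    m=np.zeros(H.shape,bool);m[v0:v1,u0:u1]=1
    m&=(H>lo)&(H<hi)&(d>0)
    P=np.c_[x[m],y[m]].astype(np.float32); r=cv2.minAreaRect(P)
    print(nm,m.sum(),np.median(H[m]),r,cv2.boxPoints(r))
E
```

```text
tray [[0.3559 0.3729 0.016 ]
 [0.3941 0.0063 0.016 ]
 [0.7561 0.0413 0.016 ]]
roof [[0.7064 0.385  0.18  ]
 [0.7419 0.0705 0.18  ]
 [0.5929 0.3674 0.18  ]
 [0.6312 0.0615 0.18  ]]
flask top [[0.4986 0.2742 0.078 ]
 [0.5466 0.1541 0.078 ]
 [0.4457 0.114  0.078 ]
 [0.3981 0.2374 0.078 ]]
flask 1132 0.07816367059235274 ((0.4767475724220276, 0.19483426213264465), (0.11006470769643784, 0.13425962626934052), 18.826662063598633) [[0.403  0.2406]
 [0.4463 0.1135]
 [0.5505 0.1491]
 [0.5072 0.2761]]
roof 3185 0.17843252124152373 ((0.6593389511108398, 0.2216932773590088), (0.14166048169136047, 0.3208748698234558), 5.331447124481201) [[0.5739 0.3749]
 [0.6037 0.0554]
 [0.7448 0.0685]
 [0.715  0.388 ]]
tray 5498 0.010239153543970531 ((0.55597984790802, 0.24495293200016022), (0.477454274892807, 0.4915318787097931), 12.389182090759277) [[ 0.2701  0.4338]
 [ 0.3755 -0.0463]
 [ 0.8419  0.0561]
 [ 0.7364  0.5362]]
```

```bash
python3 - <<'E'
from h import *
np.set_printoptions(precision=4,suppress=True)
d=np.load("pics/top0.npy");W=world("top",d);H=W[...,2]
m=np.zeros(H.shape,bool);m[195:255,220:330]=1
m&=(H>.066)&(H<.09)
P=W[m]
yaw=.097;o=np.array([.6633,.221]);R2=np.array([[np.cos(yaw),-np.sin(yaw)],[np.sin(yaw),np.cos(yaw)]])
L=(P[:,:2]-o)@R2
print("cup frame ext",L.min(0),L.max(0),np.percentile(H[m],[1,50,99]))
for a in np.arange(0,-.6,-.05):
    c=np.array([[np.cos(a),-np.sin(a)],[np.sin(a),np.cos(a)]]); q=L@c.T
    print(round(a,2),q.max(0)-q.min(0))
im=cv2.imread("pics/top0.png")
# plan view raster of height
g=np.zeros((400,460,3),np.uint8)
allL=(W[...,:2]-o)@R2
mm=np.zeros(H.shape,bool);mm[130:275,220:365]=1
for (lx,ly),h,c in zip(allL[mm],H[mm],im[mm]):
    u=int(230-ly*1000);v=int(130-lx*1000)
    if 0<=u<460 and 0<=v<400: cv2.circle(g,(u,v),2,[int(k) for k in c],-1)
for k in range(-300,100,50): cv2.line(g,(0,130-k),(460,130-k),(0,255,255) if k else (0,0,255),1)
for k in range(-200,201,50): cv2.line(g,(230-k,0),(230-k,400),(0,255,255) if k else (0,0,255),1)
cv2.imwrite("pics/plan.png",cv2.resize(g,None,fx=1.5,fy=1.5))
X=[]
def w(x,y,z): return np.r_[R2@np.array([x,y])+o,z]
for p in [(65,160,180),(65,-160,180),(-73,160,180),(-73,-160,180),(-290,190,16),(-290,-190,16),(77,-190,16),(-73,0,180),(-73,0,24)]:
    for n in("top","scene"): print(p,n,proj(n,w(p[0]/1e3,p[1]/1e3,p[2]/1e3)))
a=im.copy()
for p in [(65,160,180),(65,-160,180),(-73,160,180),(-73,-160,180),(-290,190,16),(-290,-190,16),(77,-190,16),(-73,9,178),(-73,9,24),(-73,-9,178),(-73,-9,24)]:
    u,v=proj("top",w(p[0]/1e3,p[1]/1e3,p[2]/1e3))[0]; cv2.circle(a,(int(round(u)),int(round(v))),0,(0,0,255),-1)
cv2.imwrite("pics/chk.png",cv2.resize(a[130:270,225:365],None,fx=4.2,fy=4.2,interpolation=cv2.INTER_NEAREST))
E
```

```text
cup frame ext [-0.2531 -0.0805] [-0.1252  0.0648] [0.0675 0.0782 0.0837]
0.0 [0.128  0.1453]
-0.05 [0.1239 0.1424]
-0.1 [0.1195 0.1393]
-0.15 [0.1153 0.1363]
-0.2 [0.1112 0.1347]
-0.25 [0.1099 0.1353]
-0.3 [0.1133 0.1383]
-0.35 [0.1172 0.1414]
-0.4 [0.1217 0.1446]
-0.45 [0.1261 0.1475]
-0.5 [0.1303 0.15  ]
-0.55 [0.1343 0.1522]
(65, 160, 180) top [[257.5753 138.0946]]
(65, 160, 180) scene [[261.4246 171.4152]]
(65, -160, 180) top [[348.2673 147.9383]]
(65, -160, 180) scene [[348.4766 168.2405]]
(-73, 160, 180) top [[249.5024 172.6279]]
(-73, 160, 180) scene [[261.8753 185.7341]]
(-73, -160, 180) top [[344.1925 183.5058]]
(-73, -160, 180) scene [[355.49   182.0051]]
(-290, 190, 16) top [[236.9771 247.0686]]
(-290, 190, 16) scene [[255.2976 261.6742]]
(-290, -190, 16) top [[343.6105 260.77  ]]
(-290, -190, 16) scene [[375.6791 254.7435]]
(77, -190, 16) top [[353.3273 168.4986]]
(77, -190, 16) scene [[354.2578 206.7949]]
(-73, 0, 180) top [[296.4496 178.0211]]
(-73, 0, 180) scene [[309.2027 183.8488]]
(-73, 0, 24) top [[299.0199 196.9689]]
(-73, 0, 24) scene [[309.3427 224.7834]]
```

View pics/plan.png

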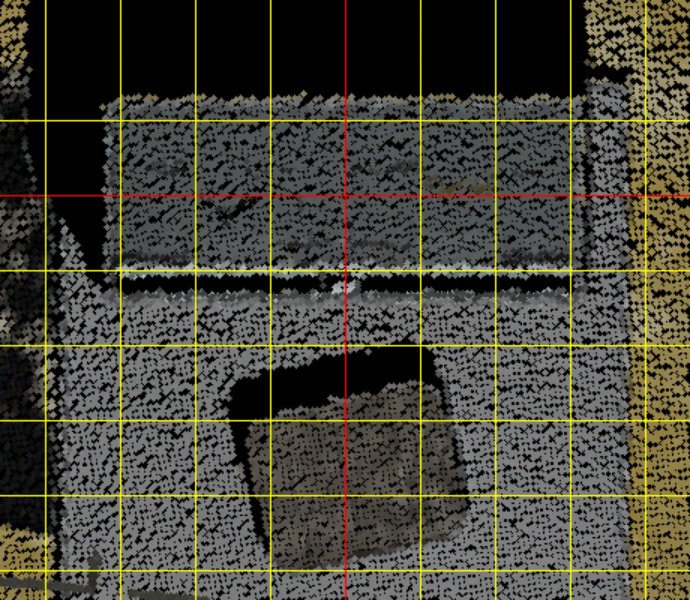

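View pics/chk.png

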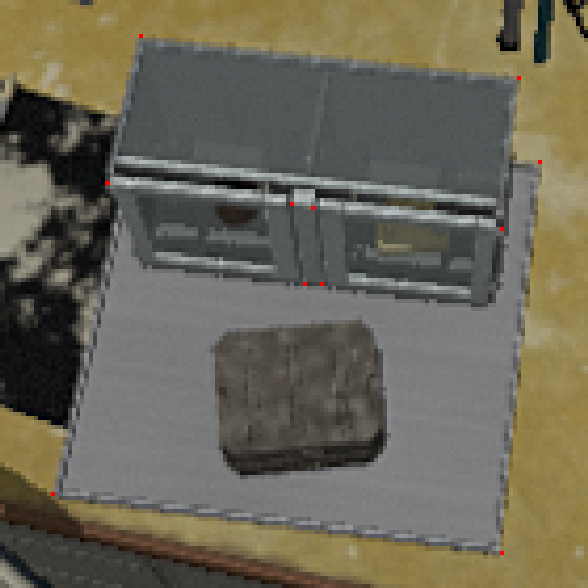

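```bash
cat >> h.py <<'E'
from scipy.spatial.transform import Rotation as Rn
YAW=.097;O=np.array([.6633,.221]);R2=np.array([[np.cos(YAW),-np.sin(YAW)],[np.sin(YAW),np.cos(YAW)]])
def cw(x,y,z): return np.r_[R2@np.array([x,y])+O,z]
def wc(p): return np.r_[(np.asarray(p)[:2]-O)@R2,p[2]]
def down(a): # tool down, tool y at angle a in cupboard frame
    a+=YAW; y=np.array([np.cos(a),np.sin(a),0]);z=np.array([0,0,-1.]);return Rn.from_matrix(np.c_[np.cross(y,z),y,z])
def delta(tgt,rot=None,after=False):
    s=sense();R=Rn.from_quat(s["tcp_rot"])
    rv=(R.inv()*rot).as_rotvec() if rot is not None else np.zeros(3)
    B=rot if after else R
    print("t",s["time_s"],"cup now",np.round(wc(s["eef_pos"])*1e3,1),"shift mm",np.round(B.inv().apply(tgt-s["eef_pos"])*1e3,1),"rot",np.round(rv,3),"F",np.round(s["wrist_force"],1),"j",np.round(s["joint_positions"],2))
E
python3 - <<'E'
from h import *
np.set_printoptions(precision=4,suppress=True)
d=np.load("pics/top0.npy");W=world("top",d);H=W[...,2]
m=np.zeros(H.shape,bool);m[195:255,220:330]=1
m&=(H>.073)&(H<.09)
P=W[m];L=((P[:,:2]-O)@R2).astype(np.float32)
r=cv2.minAreaRect(L);b=cv2.boxPoints(r);print(r,b)
c=np.array(r[0]);a=.21
ey=np.array([-np.sin(a),np.cos(a)]);rc=c-ey*.0695
print("right face mid",rc)
st=rc-ey*.04
print("start",st)
for z in (.25,.056): delta(cw(*st,z),down(a)); delta(cw(*st,z),down(a),True)
im=cv2.imread("pics/top0.png")
for nm,uv,z in(("tub",(381,239),.063),("ink",(405,237),.096),("pot",(208,214),.044)): print(nm,wc(ray("top",uv,z)[0]))
E
```

```text
((-0.18843381106853485, -0.007790714502334595), (0.11027321219444275, 0.1339658796787262), 12.415263175964355) [[-0.2567  0.0458]
 [-0.2279 -0.0851]
 [-0.1202 -0.0614]
 [-0.149   0.0695]]
right face mid [-0.1739 -0.0758]
start [-0.1656 -0.1149]
t 0.1 cup now [-369.2  385.2  252.6] shift mm [-426.4 -331.2    3. ] rot [-0.001  0.001  0.837] F [ 0.  -0.1  0.1] j [ 1.14  0.35  1.63  0.    1.16 -0.  ]
t 0.1 cup now [-369.2  385.2  252.6] shift mm [-531.5   94.9    2.6] rot [-0.001  0.001  0.837] F [ 0.  -0.1  0.1] j [ 1.14  0.35  1.63  0.    1.16 -0.  ]
t 0.1 cup now [-369.2  385.2  252.6] shift mm [-426.4 -330.9  197. ] rot [-0.001  0.001  0.837] F [ 0.  -0.1  0.1] j [ 1.14  0.35  1.63  0.    1.16 -0.  ]
t 0.1 cup now [-369.2  385.2  252.6] shift mm [-531.5   94.9  196.6] rot [-0.001  0.001  0.837] F [ 0.  -0.1  0.1] j [ 1.14  0.35  1.63  0.    1.16 -0.  ]
tub [-0.2098 -0.3078  0.063 ]
ink [-0.2035 -0.3824  0.096 ]
pot [-0.1901  0.3134  0.044 ]
```

Call:
jog_arm(steps="0 0 0 0 0 0.12 0.2;0 0 0 0 0 0.12 0.2;0 0 0 0 0 0.12 0.2;0 0 0 0 0 0.12 0.2;0 0 0 0 0 0.12 0.2;0 0 0 0 0 0.12 0.2;0 0 0 0 0 0.115 0.2;0 0 0 0 0 0 0.2;0 0 0 0 0 0 0.2;0 0 0 0 0 0 0.2")

```text
time_s: 0.93
eef_pos: [0.2587, 0.5688, 0.2531]
tcp_rot: [0.588, 0.809, -0.0, 0.0]
wrist_force: [0.2, -0.0, 0.6]
opening: 0.0511
```

Call:
jog_arm(steps="-35 0 0 0 0 0 0.2;-35 10 0 0 0 0 0.2;-35 10 0 0 0 0 0.2;-35 10 0 0 0 0 0.2;-35 10 0 0 0 0 0.2;-35 10 0 0 0 0 0.2;-35 10 0 0 0 0 0.2;-35 10 0 0 0 0 0.2;-35 10 0 0 0 0 0.2;-35 10 0 0 0 0 0.2")

```text
time_s: 1.77
eef_pos: [0.4516, 0.2613, 0.2535]
tcp_rot: [0.589, 0.808, 0.0, 0.0]
wrist_force: [1.3, 0.1, 0.2]
opening: 0.0511
```

Call:
jog_arm(steps="-35 0 0 0 0 0 0.2;-35 0 0 0 0 0 0.2;-35 0 0 0 0 0 0.2;-35 0 0 0 0 0 0.2;-30 0 0 0 0 0 0.2;-10 0 0 0 0 0 0.2;0 0 0 0 0 0 0.2;0 0 0 0 0 0 0.2;0 0 0 0 0 0 0.2;0 0 0 0 0 0 0.2")

```text
time_s: 2.6
eef_pos: [0.5053, 0.0926, 0.2532]
tcp_rot: [0.589, 0.808, 0.0, -0.0]
wrist_force: [-0.2, -0.9, 0.1]
opening: 0.0511
```

```bash
python3 - <<'E'
from h import *
delta(cw(-.1656,-.1149,.056),down(.21)); print(sense()["opening"])
for n in("scene","top"):
    im,d=snapshot(n); cv2.imwrite(f"pics/{n}1.png",im); np.save(f"pics/{n}1.npy",d)
E
```

```text
t 2.6 cup now [-169.7 -112.5  253.2] shift mm [ -3.3   3.5 197.2] rot [-0.    -0.     0.004] F [-0.2 -0.9  0.1] j [ 0.18  0.18  1.87  0.    1.09 -0.13]
0.05111083346350754
```

View pics/scene1.png

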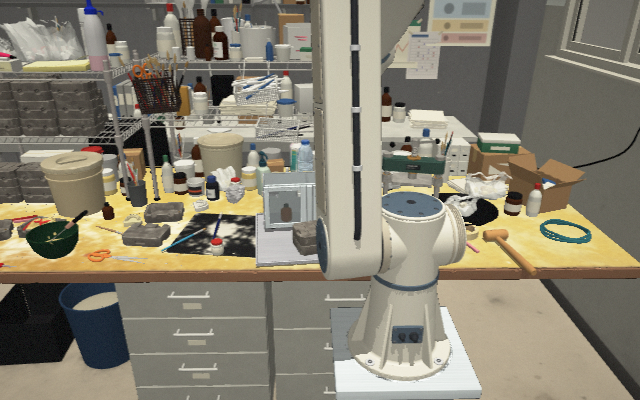

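View pics/top1.png

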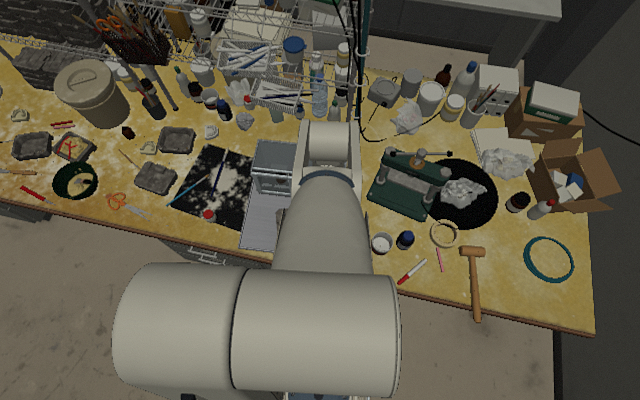

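The arm hides the flask in both views, at scene (330,180) and top (310,210), so I'll rely on the first measurement and on force. Descending now.

Call:
jog_arm(steps="-3 3 30 0 0 0 0.2;0 0 30 0 0 0 0.2;0 0 30 0 0 0 0.2;0 0 30 0 0 0 0.2;0 0 25 0 0 0 0.2;0 0 20 0 0 0 0.2;0 0 15 0 0 0 0.2;0 0 10 0 0 0 0.2;0 0 7 0 0 0 0.2;0 0 0 0 0 0 0.2")

```text
time_s: 3.53
eef_pos: [0.5088, 0.0898, 0.0553]
tcp_rot: [0.59, 0.808, -0.001, -0.001]
wrist_force: [-0.3, -0.4, 0.8]
opening: 0.0511
```

Call:
jog_arm(steps="5 0 0 0 0 0 0.2;5 0 0 0 0 0 0.2;5 0 0 0 0 0 0.2;4 0 0 0 0 0 0.2;3 0 0 0 0 0 0.2;3 0 0 0 0 0 0.2;2 0 0 0 0 0 0.2;2 0 0 0 0 0 0.2;2 0 0 0 0 0 0.2;2 0 0 0 0 0 0.2")

```text
time_s: 4.37
eef_pos: [0.4992, 0.1203, 0.0563]
tcp_rot: [0.589, 0.808, -0.001, 0.0]
wrist_force: [-0.1, -6.6, 1.5]
opening: 0.0512
```

Call:
jog_arm(steps="3 0.6 0 0 0 0 0.2;4 0.8 0 0 0 0 0.2;5 1 0 0 0 0 0.2;5 1 0 0 0 0 0.2;5 1 0 0 0 0 0.2;5 1 0 0 0 0 0.2;5 1 0 0 0 0 0.2;5 1 0 0 0 0 0.2;5 1 0 0 0 0 0.2;5 1 0 0 0 0 0.2")

```text
time_s: 5.2
eef_pos: [0.4939, 0.168, 0.0562]
tcp_rot: [0.59, 0.808, -0.001, 0.0]
wrist_force: [1.0, -6.9, 1.7]
opening: 0.0511
```

Call:
jog_arm(steps="5 1 0 0 0 0 0.2;5 1 0 0 0 0 0.2;5 1 0 0 0 0 0.2;5 1 0 0 0 0 0.2;5 1 0 0 0 0 0.2;5 1 0 0 0 0 0.2;5 1 0 0 0 0 0.2;5 1 0 0 0 0 0.2;4 1 0 0 0 0 0.2;4 1 0 0 0 0 0.2")

```text
time_s: 6.03
eef_pos: [0.4887, 0.2166, 0.0562]
tcp_rot: [0.59, 0.808, -0.001, 0.0]
wrist_force: [0.9, -7.0, 2.2]
opening: 0.0514
```

```bash
python3 - <<'E'
from h import *
delta(cw(-.1656,-.1149,.056),down(.21))
for n in("scene","top"):
    im,d=snapshot(n); cv2.imwrite(f"pics/{n}2.png",im); np.save(f"pics/{n}2.npy",d)
a=cv2.imread("pics/top2.png")[130:270,205:365];b=cv2.imread("pics/scene2.png")[160:280,220:380]
f=lambda q:cv2.resize(q,(640,290),interpolation=cv2.INTER_CUBIC)
a=cv2.resize(a,None,fx=2.5,fy=2.5,interpolation=cv2.INTER_CUBIC);b=cv2.resize(b,None,fx=2.5,fy=2.5,interpolation=cv2.INTER_CUBIC)
cv2.imwrite("pics/z2.png",np.vstack([a,b])[:600])
E
```

```text
t 6.0333 cup now [-174.3   12.5   56.2] shift mm [-126.4  -18.4    0.3] rot [-0.001  0.001  0.003] F [ 0.9 -7.   2.2] j [ 0.42  0.49  1.97 -0.    0.69  0.11]
```

View pics/z2.png

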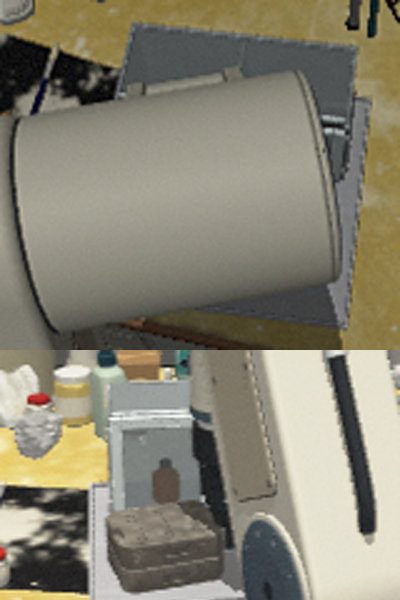

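Call:
jog_arm(steps="-5 0 0 0 0 0 0.2;-12 0 0 0 0 0 0.2;-12 0 -5 0 0 0 0.2;0 0 -20 0 0 0 0;0 0 -30 0 0 0 -0.5;0 0 -30 0 0 0 -1;0 0 -30 0 0 0 -1;0 0 -30 0 0 0 -1;0 0 -30 0 0 0 -1;0 0 0 0 0 0 -1")

```text
time_s: 6.97
eef_pos: [0.5009, 0.1894, 0.2375]
tcp_rot: [0.59, 0.807, 0.004, 0.003]
wrist_force: [1.1, 1.4, -0.1]
opening: -0.0003
```

```bash
python3 - <<'E'
from h import *
np.set_printoptions(precision=4,suppress=True)
# press orientation: down(0) tilted -0.4 about tool x
T=down(0)*Rn.from_rotvec([-.4,0,0])
tip=T.apply([0,0,.022]); print("tip off world",tip)
touch=cw(-.073,-.024,.138)-tip
pre=touch-np.r_[R2@[.06,0],0]
delta(pre,T); delta(pre,T,True)
im,d=snapshot("scene"); cv2.imwrite("pics/scene3.png",im)
W=world("scene",d);H=W[...,2];L=(W[...,:2]-O)@R2
m=(H>.073)&(H<.085)&(L[...,0]>-.28)&(L[...,0]<-.1)&(L[...,1]>-.05)&(L[...,1]<.19)
r=cv2.minAreaRect(L[m].astype(np.float32));print(m.sum(),r,cv2.boxPoints(r))
cv2.imwrite("pics/z3.png",cv2.resize(im[140:280,220:380],None,fx=4,fy=4,interpolation=cv2.INTER_CUBIC))
E
```

```text
tip off world [ 0.0085  0.0008 -0.0203]
t 6.9667 cup now [-164.7  -15.7  237.5] shift mm [-13.   20.1  79.4] rot [-0.389 -0.044  0.208] F [ 1.1  1.4 -0.1] j [ 0.36  0.23  1.85 -0.    1.06  0.05]
t 6.9667 cup now [-164.7  -15.7  237.5] shift mm [-8.3 -9.6 82. ] rot [-0.389 -0.044  0.208] F [ 1.1  1.4 -0.1] j [ 0.36  0.23  1.85 -0.    1.06  0.05]
589 ((-0.1960461288690567, 0.09085401892662048), (0.1163664236664772, 0.13495728373527527), 11.832663536071777) [[-0.2668  0.145 ]
 [-0.2392  0.0129]
 [-0.1253  0.0367]
 [-0.1529  0.1688]]
```

View pics/z3.png

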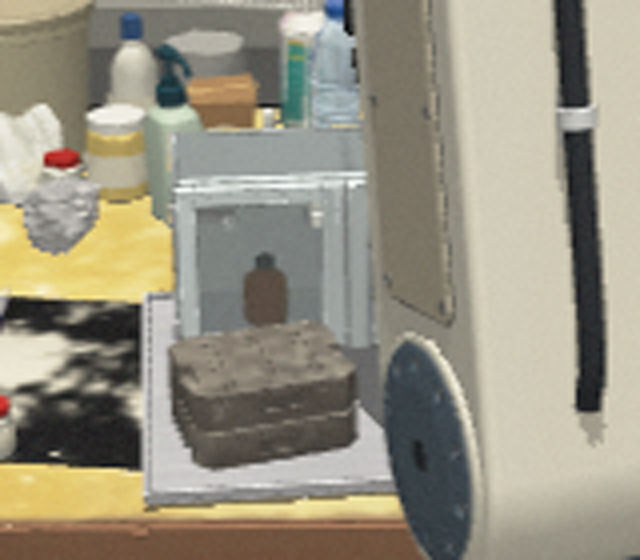

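The flask now sits left, on the tray, with its right face at y = 13 to 37 mm. That is clear of the right door's 147 mm swing. Next I'll turn the tool for pressing.

Call:
jog_arm(steps="0 0 0 0 0 0.104 -1;0 0 0 0 0 0.104 -1;0 0 0 -0.1 0 0 -1;0 0 0 -0.1 0 0 -1;0 0 0 -0.1 0 0 -1;0 0 0 -0.1 0 0 -1;0 0 0 0 0 0 -1;0 0 0 0 0 0 -1;0 0 0 0 0 0 -1;0 0 0 0 0 0 -1")

```text
time_s: 7.85
eef_pos: [0.499, 0.1897, 0.2317]
tcp_rot: [0.658, 0.727, 0.147, 0.133]
wrist_force: [0.0, 0.3, -0.5]
opening: 0.0001
```

```bash
python3 - <<'E'
from h import *
T=down(0)*Rn.from_rotvec([-.4,0,0])
tip=T.apply([0,0,.022])
touch=cw(-.073,-.024,.138)-tip
pre=touch-np.r_[R2@[.05,0],0]
delta(pre,T)
E
```

```text
t 7.85 cup now [-166.6  -15.2  231.7] shift mm [-8.9  3.7 81.2] rot [-0.001 -0.001  0.003] F [ 0.   0.3 -0.5] j [ 0.44  0.08  2.11 -0.23  0.59  0.51]
```

Call:
jog_arm(steps="-3 1 20 0 0 0 -1;-3 1 20 0 0 0 -1;-3 1 20 0 0 0 -1;0 0 15 0 0 0 -1;0 0 6 0 0 0 -1;0 0 0 0 0 0 -1;0 4.6 2 0 0 0 -1;0 4.6 2 0 0 0 -1;0 4.6 2 0 0 0 -1;0 0 0 0 0 0 -1")

```text
time_s: 8.68
eef_pos: [0.5495, 0.1862, 0.159]
tcp_rot: [0.657, 0.727, 0.149, 0.134]
wrist_force: [0.1, 1.5, -0.2]
opening: -0.0004
```

```bash
python3 - <<'E'
from h import *
T=down(0)*Rn.from_rotvec([-.4,0,0])
tip=T.apply([0,0,.022])
touch=cw(-.073,-.024,.138)-tip
delta(touch,T)
im,d=snapshot("top"); cv2.imwrite("pics/z4.png",cv2.resize(im[120:270,215:365],None,fx=4,fy=4,interpolation=cv2.INTER_CUBIC))
E
```

```text
t 8.6833 cup now [-116.7  -23.6  159. ] shift mm [-0.6 32.  14.4] rot [ 0.002 -0.002  0.003] F [ 0.1  1.5 -0.2] j [ 0.38  0.26  2.09 -0.27  0.42  0.51]
```

View pics/z4.png

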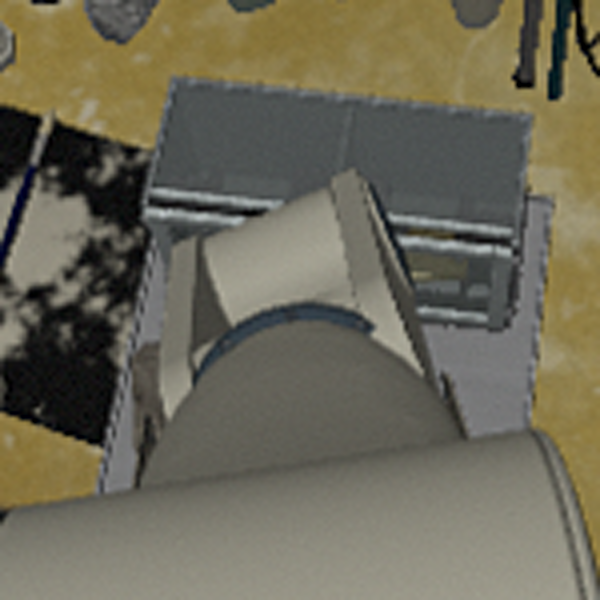

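Call:
jog_arm(steps="0 3.7 1.6 0 0 0 -1;0 3.7 1.6 0 0 0 -1;0 2.8 1.2 0 0 0 -1;0 1.8 0.8 0 0 0 -1;0 0.9 0.4 0 0 0 -1;0 0.9 0.4 0 0 0 -1;0 0.9 0.4 0 0 0 -1;0 0.9 0.4 0 0 0 -1;0 0 0 0 0 0 -1;0 0 0 0 0 0 -1")

```text
time_s: 9.57
eef_pos: [0.5647, 0.1874, 0.1575]
tcp_rot: [0.657, 0.727, 0.147, 0.133]
wrist_force: [0.3, -0.5, -0.3]
opening: -0.0002
```

Call:
jog_arm(steps="0 0.9 0.4 0 0 0 -1;0 0.9 0.4 0 0 0 -1;0 0.9 0.4 0 0 0 -1;0 0.9 0.4 0 0 0 -1;0 0.9 0.4 0 0 0 -1;0 0 0 0 0 0 -1;0 0 0 0 0 0 -1;0 0 0 0 0 0 -1;0 0 0 0 0 0 -1;0 0 0 0 0 0 -1")

```text
time_s: 10.4
eef_pos: [0.5695, 0.1879, 0.1574]
tcp_rot: [0.657, 0.727, 0.147, 0.133]
wrist_force: [0.1, 0.4, -0.1]
opening: -0.0002
```

Call:
jog_arm(steps="0 0.9 0.4 0 0 0 -1;0 0.9 0.4 0 0 0 -1;0 0.9 0.4 0 0 0 -1;0 0 0 0 0 0 -1;0 0 0 0 0 0 -1;0 0 0 0 0 0 -1;0 0 0 0 0 0 -1;0 0 0 0 0 0 -1;0 0 0 0 0 0 -1;0 0 0 0 0 0 -1")

```text
time_s: 11.23
eef_pos: [0.5725, 0.1882, 0.1574]
tcp_rot: [0.657, 0.727, 0.147, 0.133]
wrist_force: [0.4, 0.3, 0.0]
opening: 0.0003
```

Call:
jog_arm(steps="0 0.9 0.4 0 0 0 -1;0 0.9 0.4 0 0 0 -1;0 0.9 0.4 0 0 0 -1;0 0 0 0 0 0 -1;0 0 0 0 0 0 -1;0 0 0 0 0 0 -1;0 0 0 0 0 0 -1;0 0 0 0 0 0 -1;0 0 0 0 0 0 -1;0 0 0 0 0 0 -1")

```text
time_s: 12.07
eef_pos: [0.5753, 0.1885, 0.1572]
tcp_rot: [0.657, 0.727, 0.147, 0.133]
wrist_force: [-5.2, 0.6, 3.0]
opening: -0.0001
```

Call:
jog_arm(steps="0 0.9 0.4 0 0 0 -1;0 0.9 0.4 0 0 0 -1;0 0.9 0.4 0 0 0 -1;0 0 0 0 0 0 -1;0 0 0 0 0 0 -1;0 0 0 0 0 0 -1;0 0 0 0 0 0 -1;0 0 0 0 0 0 -1;0 0 0 0 0 0 -1;0 0 0 0 0 0 -1")

```text
time_s: 12.9
eef_pos: [0.5785, 0.1889, 0.1572]
tcp_rot: [0.657, 0.727, 0.147, 0.133]
wrist_force: [-2.8, 1.4, -0.1]
opening: 0.0
```

Call:
jog_arm(steps="0 0.9 0.4 0 0 0 -1;0 0.5 0.2 0 0 0 -1;0 0 0 0 0 0 -1;0 0 0 0 0 0 -1;0 0 0 0 0 0 -1;0 0 0 0 0 0 -1;0 0 0 0 0 0 -1;0 0 0 0 0 0 -1;0 0 0 0 0 0 -1;0 0 0 0 0 0 -1")

```text
time_s: 13.73
eef_pos: [0.5799, 0.189, 0.1573]
tcp_rot: [0.657, 0.727, 0.147, 0.133]
wrist_force: [-4.7, 2.5, 0.7]
opening: -0.0003
```

Withdrawing straight back about 130 mm, rising a little toward the end.

Call:
jog_arm(steps="0 -4.6 -2 0 0 0 -1;0 -9.2 -4 0 0 0 -1;0 -14 -6 0 0 0 -1;0 -14 -6 0 0 0 -1;0 -14 -6 0 0 0 -1;0 -14 -6 0 0 0 -1;0 -18 -8 0 0 0 -1;0 -18 -8 0 0 0 -1;0 -18 -8 0 0 0 -1;0 0 0 0 0 0 -1")

```text
time_s: 14.57
eef_pos: [0.4419, 0.1741, 0.1582]
tcp_rot: [0.657, 0.727, 0.146, 0.133]
wrist_force: [-1.0, 0.1, -0.5]
opening: -0.0003
```

```bash
python3 - <<'E'
from h import *
delta(cw(-.105,-.032,.23),down(0))
for i,n in enumerate(("scene","top")):
    im,d=snapshot(n); cv2.imwrite(f"pics/{n}5.png",im); 
    q=im[120:270,215:365] if n=="top" else im[140:260,230:380]
    cv2.imwrite(f"pics/z5{n}.png",cv2.resize(q,None,fx=4,fy=4,interpolation=cv2.INTER_CUBIC))
E
```

```text
t 14.5667 cup now [-224.9  -25.3  158.2] shift mm [ -7.3 138.3 -19.7] rot [0.398 0.    0.004] F [-1.   0.1 -0.5] j [ 0.47  0.12  2.28 -0.37  0.39  0.69]
```

View pics/z5scene.png

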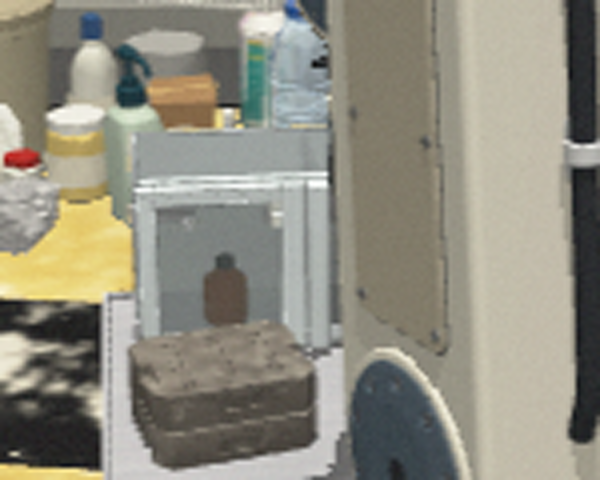

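View pics/z5top.png

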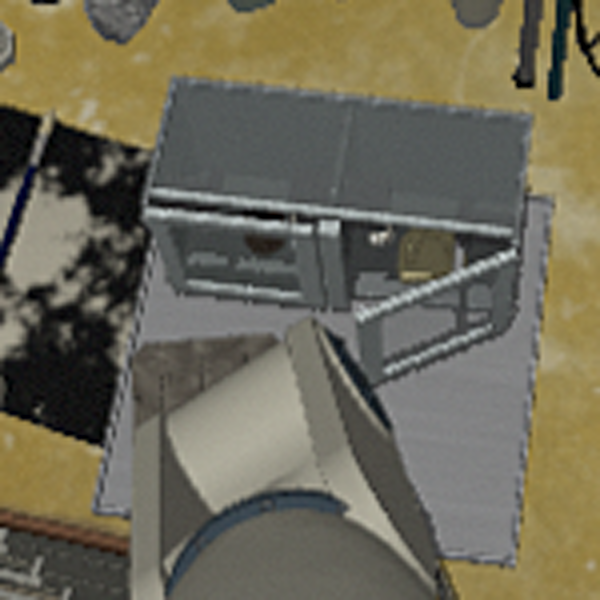

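The door stands ajar: in the zoomed top view its free edge is at about (360,315) and its hinge at (515,250). Next I rise, level the tool and move above the gap behind the edge.

Call:
jog_arm(steps="0 7.8 -18.4 0 0 0 -1;0 7.8 -18.4 0 0 0 -1;0 7.8 -18.4 0 0 0 -1;0 7.8 -18.4 0 0 0 -1;0 0 0 0.1 0 0 -1;0 0 0 0.1 0 0 -1;0 0 0 0.1 0 0 -1;0 0 0 0.1 0 0 -1;0 0 0 0 0 0 -1;0 0 0 0 0 0 -1")

```text
time_s: 15.5
eef_pos: [0.4474, 0.1752, 0.2384]
tcp_rot: [0.671, 0.741, 0.001, 0.001]
wrist_force: [0.2, -1.0, 0.4]
opening: -0.0001
```

```bash
python3 - <<'E'
from h import *
e=wc(ray("top",(215+360/4-.4,120+315/4-.4),.178)[0]);h=wc(ray("top",(215+515/4-.4,120+250/4-.4),.178)[0]);print("edge",e,"hinge",h)
v=e-h;print(np.arctan2(-v[0],v[1]),np.hypot(v[0],v[1]))
delta(cw(-.105,-.030,.235),down(0))
E
```

```text
edge [-0.1419891 -0.0375712  0.178    ] hinge [-0.06720068 -0.15671439  0.178     ]
0.5605520403997375 0.14067127257440815
t 15.5 cup now [-219.3  -24.6  238.4] shift mm [ -5.6 114.3   3.7] rot [0.003 0.    0.003] F [ 0.2 -1.   0.4] j [ 0.37  0.14  1.95 -0.    1.05  0.27]
```

Call:
jog_arm(steps="-1 20 0 0 0 0 -1;-1 20 0 0 0 0 -1;-1 20 0 0 0 0 -1;-1 20 0 0 0 0 -1;-1 20 0 0 0 0 -1;0 14 0 0 0 0 -1;0 0 0 0 0 0 -1;0 0 0 0 0 0 -1;0 0 0 0 0 0 -1;0 0 0 0 0 0 -1")

```text
time_s: 16.33
eef_pos: [0.5584, 0.1818, 0.2387]
tcp_rot: [0.67, 0.742, -0.0, 0.0]
wrist_force: [-1.2, 0.9, -0.8]
opening: 0.0001
```

Call:
jog_arm(steps="0 0 10 0 0 0 -1;0 0 10 0 0 0 -1;0 0 10 0 0 0 -1;0 0 10 0 0 0 -1;0 0 10 0 0 0 -1;0 0 10 0 0 0 -1;0 0 8 0 0 0 -1;0 0 5 0 0 0 -1;0 0 0 0 0 0 -1;0 0 0 0 0 0 -1")

```text
time_s: 17.17
eef_pos: [0.5596, 0.1819, 0.1655]
tcp_rot: [0.671, 0.742, -0.0, -0.0]
wrist_force: [0.0, -0.7, -0.1]
opening: 0.0001
```

```bash
python3 - <<'E'
from h import *
delta(cw(-.105,-.030,.165),down(0))
h=np.array([-.065,-.154])
p=None
for th in np.arange(.6,1.66,.1):
    d=np.array([-np.sin(th),np.cos(th)]);n=np.array([np.cos(th),np.sin(th)])
    q=(h+.122*d+.016*n)*1e3
    print(round(th,2),np.round(q,1), None if p is None else np.round(q-p,1)); p=q
E
```

```text
t 17.1667 cup now [-107.   -28.9  165.5] shift mm [-1.1  2.   0.5] rot [-0.     0.     0.004] F [ 0.  -0.7 -0.1] j [ 0.31  0.39  1.79 -0.    0.96  0.21]
0.6 [-120.7  -44.3] None
0.7 [-131.4  -50.4] [-10.7  -6.1]
0.8 [-141.4  -57.5] [-10.   -7.1]
0.9 [-150.6  -65.6] [-9.2 -8.1]
1.0 [-159.   -74.6] [-8.4 -9. ]
1.1 [-166.5  -84.4] [-7.5 -9.8]
1.2 [-172.9  -94.9] [ -6.4 -10.5]
1.3 [-178.3 -105.9] [ -5.4 -11.1]
1.4 [-182.5 -117.5] [ -4.2 -11.5]
1.5 [-185.6 -129.4] [ -3.1 -11.9]
1.6 [-187.4 -141.6] [ -1.9 -12.2]
```

Call:
jog_arm(steps="-5 -5 0 0 0 0 -1;-5 -5 0 0 0 0 -1;-5 -4 0 0 0 0 -1;-3 -5 0 0 0 0 -1;-3 -5 0 0 0 0 -1;-3.5 -5 0 0 0 0 -1;-3.5 -5 0 0 0 0 -1;-4 -4.6 0 0 0 0 -1;-4 -4.6 0 0 0 0 -1;0 0 0 0 0 0 -1")

```text
time_s: 18.0
eef_pos: [0.5194, 0.1409, 0.1659]
tcp_rot: [0.671, 0.742, -0.0, -0.0]
wrist_force: [-0.2, 1.0, 3.4]
opening: -0.0003
```

Call:
jog_arm(steps="-4.5 -4.2 0 0 0 0 -1;-4.5 -4.2 0 0 0 0 -1;-5 -3.8 0 0 0 0 -1;-5 -3.8 0 0 0 0 -1;-5 -3.2 0 0 0 0 -1;-5 -3.2 0 0 0 0 -1;-5.5 -2.7 0 0 0 0 -1;-5.5 -2.7 0 0 0 0 -1;-5 -2 0 0 0 0 -1;0 0 0 0 0 0 -1")

```text
time_s: 18.83
eef_pos: [0.4947, 0.0929, 0.1657]
tcp_rot: [0.671, 0.742, -0.0, 0.0]
wrist_force: [-1.7, 0.2, 6.1]
opening: -0.0002
```

```bash
python3 - <<'E'
from h import *
delta(cw(-.1856,-.1294,.165),down(0))
for i,n in enumerate(("top",)):
    im,d=snapshot(n)
    q=im[120:270,215:365]
    cv2.imwrite(f"pics/z6{n}.png",cv2.resize(q,None,fx=4,fy=4,interpolation=cv2.INTER_CUBIC))
E
```

```text
t 18.8333 cup now [-180.2 -111.2  165.7] shift mm [-18.2  -5.5   0.7] rot [-0.     0.     0.004] F [-1.7  0.2  6.1] j [ 0.18  0.27  1.97 -0.    0.9   0.08]
```

View pics/z6top.png

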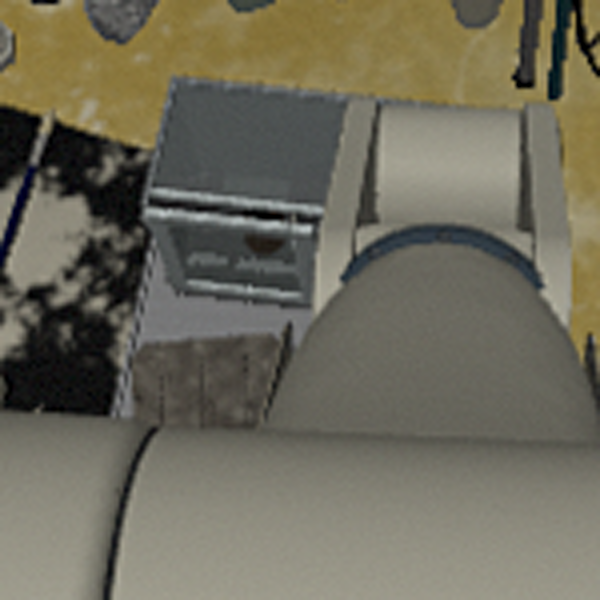

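Call:
jog_arm(steps="0 0 -2 0 0 0 -1;0 0 -2 0 0 0 -1;0 0 -2 0 0 0 -1;0 0 -2 0 0 0 -1;0 0 0 0 0 0 -1;0 0 0 0 0 0 -1;0 0 0 0 0 0 -1;0 0 0 0 0 0 -1;0 0 0 0 0 0 -1;0 0 0 0 0 0 -1")

```text
time_s: 19.72
eef_pos: [0.4951, 0.0939, 0.1736]
tcp_rot: [0.671, 0.742, -0.0, -0.0]
wrist_force: [-1.0, 0.3, 0.7]
opening: 0.0001
```

Call:
jog_arm(steps="-3 -1 0 0 0 0 -1;-3 -1 0 0 0 0 -1;-3 -1 0 0 0 0 -1;-3 -1 0 0 0 0 -1;-3 -1 0 0 0 0 -1;-3 -0.5 0 0 0 0 -1;-2 0 0 0 0 0 -1;-2 0 0 0 0 0 -1;0 0 0 0 0 0 -1;0 0 0 0 0 0 -1")

```text
time_s: 20.55
eef_pos: [0.4919, 0.0713, 0.1737]
tcp_rot: [0.671, 0.742, -0.0, 0.0]
wrist_force: [-0.4, 0.1, -0.1]
opening: 0.0002
```

```bash
python3 - <<'E'
from h import *
delta(cw(-.1856,-.1294,.165),down(0))
for i,n in enumerate(("top","scene")):
    im,d=snapshot(n)
    q=im[120:270,215:365] if n=="top" else im[140:260,230:380]
    cv2.imwrite(f"pics/z7{n}.png",cv2.resize(q,None,fx=4,fy=4,interpolation=cv2.INTER_CUBIC))
E
```

```text
t 20.55 cup now [-185.1 -132.4  173.7] shift mm [ 3.  -0.5  8.7] rot [-0.     0.     0.004] F [-0.4  0.1 -0.1] j [ 0.14  0.25  1.98 -0.    0.91  0.04]
```

View pics/z7top.png

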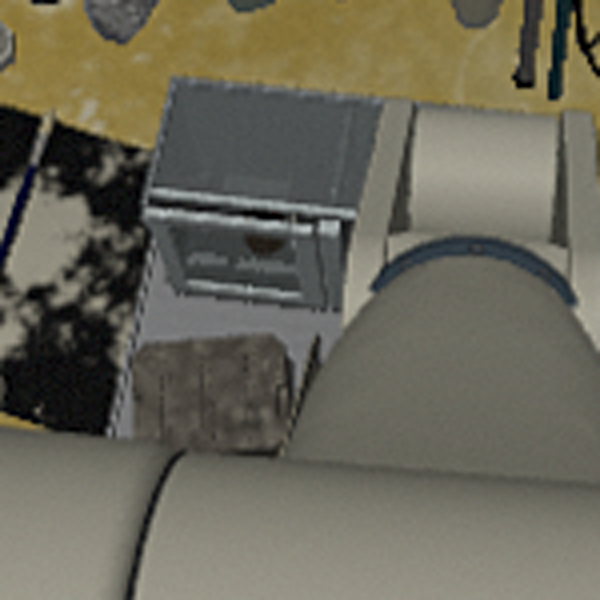

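Call:
jog_arm(steps="4 0 0 0 0 0 -1;7 0 0 0 0 0 -1;8 0 0 0 0 0 -1;6 0 -5 0 0 0 -1;0 0 -20 0 0 0 -1;0 0 -25 0 0 0 -1;0 0 -25 0 0 0 -1;10 0 -5 0 0 0 -1;25 -10 0 0 0 0 -1;35 -15 0 0 0 0 -1")

```text
time_s: 21.48
eef_pos: [0.4583, 0.1639, 0.2546]
tcp_rot: [0.671, 0.741, 0.001, 0.001]
wrist_force: [0.3, 0.6, 0.4]
opening: -0.0001
```

Call:
jog_arm(steps="35 -10 0 0 0 0 -1;35 -10 0 0 0 0 -1;35 -10 0 0 0 0 -1;35 -10 0 0 0 0 -1;35 -10 0 0 0 0 -1;35 0 0 0 0 0 -1;35 0 0 0 0 0 -1;25 0 0 0 0 0 -1;0 0 0 0 0 0 -1;0 0 0 0 0 0 -1")

```text
time_s: 22.32
eef_pos: [0.3793, 0.4284, 0.2532]
tcp_rot: [0.669, 0.743, -0.0, 0.0]
wrist_force: [0.5, -1.0, 0.2]
opening: -0.0
```

```bash
python3 - <<'E'
from h import *
delta(cw(-.1856,-.1294,.165),down(0))
for i,n in enumerate(("top","scene")):
    im,d=snapshot(n);cv2.imwrite(f"pics/{n}8.png",im); np.save(f"pics/{n}8.npy",d)
    q=im[120:270,215:365] if n=="top" else im[140:260,230:380]
    cv2.imwrite(f"pics/z8{n}.png",cv2.resize(q,None,fx=4,fy=4,interpolation=cv2.INTER_CUBIC))
E
```

```text
t 22.3167 cup now [-262.6  233.9  253.2] shift mm [-363.8   74.6   88.4] rot [-0.001  0.001  0.007] F [ 0.5 -1.   0.2] j [ 0.84  0.27  1.75 -0.    1.12  0.74]
```

View pics/z8top.png

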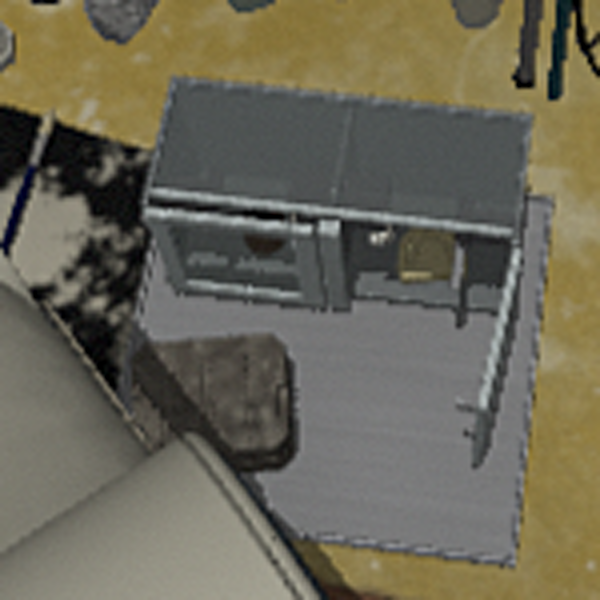

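View pics/z8scene.png

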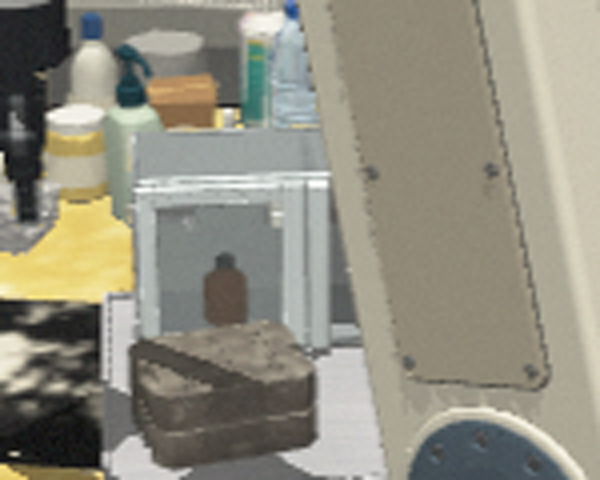

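The right door is wide open: in the zoomed top view its top bar runs from (516,250) to (483,410). The left door is shut, the cast and dropper are in place, and the flask is clear at (235,400). I'll check the angle and the bystanders.

```bash
python3 - <<'E'
from h import *
f=lambda u,v:wc(ray("top",(215+u/4-.4,120+v/4-.4),.178)[0])
e,h=f(483,410),f(516,250);v=e-h;print(e,h,"angle",np.arctan2(-v[0],v[1]),np.hypot(v[0],v[1]))
d=np.load("pics/top8.npy");W=world("top",d);L=(W[...,:2]-O)@R2;H=W[...,2]
m=(H>.168)&(H<.19)&(L[...,0]<-.085)&(L[...,0]>-.215)&(L[...,1]<-.12)&(L[...,1]>-.2)
print(m.sum(),cv2.fitLine(L[m].astype(np.float32),cv2.DIST_HUBER,0,.01,.01).ravel())
a=cv2.imread("pics/top0.png").astype(int);b=cv2.imread("pics/top8.png").astype(int)
for n,(x,y) in dict(tub=(381,243),ink=(405,239),pot=(208,214)).items():
    print(n,np.abs(a-b)[y-12:y+12,x-12:x+12].mean())
E
```

```text
[-0.21080982 -0.1461451   0.178     ] [-0.06709515 -0.15753736  0.178     ] angle 1.4916917585350997 0.1441654939308973
94 [ 0.9947866  -0.10197812 -0.15005767 -0.15082315]
tub 4.592013888888889
ink 4.116319444444445
pot 54.80381944444444
```

```bash
python3 - <<'E'
import cv2,numpy as np
for k in("0","8"):
    im=cv2.imread(f"pics/scene{k}.png");h=cv2.cvtColor(im,cv2.COLOR_BGR2HSV)[225:262,200:240]
    m=((h[...,0]<8)|(h[...,0]>172))&(h[...,1]>150)&(h[...,2]>90);v,u=np.nonzero(m);print(m.sum(),u.mean()+200,v.mean()+225)
from h import *
print(np.abs(sense()["qd"]).max(),sense()["wrist_force"])
print(job_done())
E
```

```text
59 216.1186440677966 241.28813559322035
59 216.1186440677966 241.28813559322035
0.02085433855721653 [-0.25470101 -0.10502581 -0.91719571]
the job is handed in; nothing more can be done
None
```

The job is handed in after about 22 s, with the right door open and the cast behind it untouched.

- **Flask:** I pushed it about 100 mm to the left along the tray, without lifting it. Its right side now sits at 13 to 37 mm left of the cupboard's middle, clear of the door's swing.
- **Latch:** I pressed the right door's free edge with about 5 N until the catch let go. After I withdrew the finger, the camera showed the door ajar at 0.56 rad.
- **Opening:** I pushed the door open from behind its edge. It measured about 1.49 rad by picture corners and 1.47 rad by depth, so it stands about 5° short of square.

**Last checks:** the left door was shut, the cast and dropper looked in place by eye, and the tub, ink and pot showed no change. The arm was well clear of everything.

**Anomalies:**
- The flask's long side measured across the front rather than along the depth as the task stated. I used the measured pose.
- An upward force of about 6 N appeared partway through opening, possibly the finger on the door's inside catch. It went away when I raised the tool 8 mm.

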